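# Load the dowel jig and press its cover home

## Robot

A 6-joint arm with a two-finger parallel gripper is mounted at the origin on the work surface. World frame = base frame: x ahead of the robot, y to its left, z up, the work surface at z = 0. Lengths are in m, angles in rad, forces in N, time in s.
With the tool pointing down it reaches from about 0.225 to 0.875 m from the base axis. Payload 3.4 kg.
Tool frame: the origin (TCP) lies at the very end of the fingers, on their centre line; the grasp point (between the pads) lies 19 mm behind it; z points along the fingers, y is the line along which they close (so a half turn about z gives the same grasp; the last joint's range is limited). The gripper opens to 85 mm and grips with 20 to 120 N. Pads are 22 mm wide; open, the fingers measure 114 mm over their backs; the gripper's body (76 mm by 85 mm) begins 54 mm behind the grasp point. The pads swing forward as they close: fully open they stand 13 mm farther back than shut.
Start: joints at [-1.374, 0.276, 1.505, -0, 1.361, -0.121], TCP at [0.18, -0.546, 0.231] pointing down, gripper open.
Joint ranges: [-2.89, 2.89], [-0.75, 2.08], [0.22, 2.7], [-1.18, 4.32], [0.11, 2.71], [-2.7, 2.7]. Speed limits (rad/s): [2.57, 2.57, 3.14, 3.14, 3.14, 3.14].

## Interface

Orientations are given as a unit quaternion [w, x, y, z].
In Python, from rig import readout, vision, manip gives the robot as it stands.
- The arm moves only by the shell command python3 -m handwheel 'ROWS' [FORCE]. ROWS is JSON, a list of rows, each a list of 3 entries, a list of its own where there are three numbers: the shift along the tool's x, y, z in mm, then the turn, a rotation vector about the tool's x, y, z in units of 6 degrees (1.0 is 6 degrees), then the closure, from -1 (fully open) to 1 (shut), so that 0 is half open. A call has 1 to 20 rows; each row shifts and turns the commanded pose from where the row before left it, along the tool's axes as they then stand; what a row does not reach is not made up. A row lasts 1/8 s, in which the tool goes at most 62.5 mm and 10.7 degrees, less where a joint would pass 70% of its speed; a pose out of reach is approached as far as the arm can. A call is refused whole if a number of a shift passes 62.5 or a number of a turn 1, either way. A call with a gripper value outside its range is refused whole. The fingers move at their own pace and stop on an object; FORCE is the grip in N (left out, the last holds). Time passes only in rows, so rows that do not move let the fingers close. It gives the time, the measured TCP pose, the force, the opening and the grip force at its end, in the units of the state.
- readout.get_state(): the state, without advancing time (a new reading comes with each control period).
- vision.get_image(name): name is "scene" or "top"; returns the picture (420x560x3 uint8, blue, green, red); there is no depth.
- vision.camera_params(name): a dict with "intrinsics" (3x3 intrinsics, pixels), "rvec" (rotation vector, rad) and "tvec" (3), from world to camera coordinates, as OpenCV has them. Camera axes: x right, y down, z forward; pixel columns grow to the right and rows downward; lengths in m; the calibration is good to about 2 mm. A picture is of the moment at which its call begins. camera_params takes no time and is no camera call.
- manip.sign_off(): hands the job in; it is judged then, once.
The state is a dict: "clock": time; "qpos": joint angles; "qd": joint speeds; "effort": joint torques, N m; "position": TCP position; "ee_rot": TCP orientation; "contact_force": force on the tool from outside, world axes, zero at the start; "moment": the same for the moment, N m; "width": finger opening in m; "gripper_force": force on a finger pad.
Only numpy, scipy, OpenCV 4.12 (cv2) and the standard library are available. Lean on these libraries where they do the work, as an engineer would, in place of code of your own. Each camera call takes 0.05 s, during which the arm holds its last target. There are 200 camera calls.

## Task

Load the dowel jig: drop the two long wooden dowels from the rack end-down into its two bores, one in each, all the way in, and leave the short stub in the rack. Then lay the cover lengthways on the jig block and slide it along until it drops over the locating pin hidden underneath, and press it down against the spring until it sits flush on the block. Finish while still holding the cover pressed down flush with the gripper, and leave everything else on the bench where it is.

Things in the scene. Friction and masses are not known exactly. Their poses are not given: they have to be found in the camera images.
- jig: the dowel jig, a brown wooden block screwed to the bench, 70 (its x) x 190 (its y, the long axis) x 74 mm high, with a steel foot strip 110 mm long in x and 8 mm high under its middle. Origin: centre of the underside, z up. Two round bores, 21 mm wide and 64 mm deep, open in its top 45 mm either side of the middle; the pin stands between them
- jig_top (a point): middle of the jig's top. A fixed steel pin 10 mm thick stands 16 mm out of the top, tapering over its upper 7 mm to a flat 6 mm tip, inside a 28 mm wide aluminium spring collar. The pin is on the long centre line (jig's y), anywhere within 12 mm either way of this point: where is not reported, and it is hidden once the cover is above it
- bore_a (a point): centre of the mouth of the bore at the jig's -y end, level with the top of the block
- bore_b (a point): centre of the mouth of the bore at the jig's +y end, level with the top of the block
- collar (a joint): the spring collar round the jig's pin: 0 (up, its top 8 mm above the block, half the pin's height) to 0.008 m (pushed down flush with the block). Pushing it starts to move at about 6 N and takes about 14 N when flush; it springs back when let go
- dowel_a_mid (a point): centre (half-way up) of one long dowel, pale wood, 16 mm thick, 60 mm long, standing upright in the rack with 40 mm showing above it. A dowel at the bottom of a bore ends 4 mm below the top of the jig block. Its z is along its length
- dowel_b_mid (a point): centre of the other long dowel, the same in every way; either dowel may go in either bore
- stub_mid (a point): centre of the short stub, the same wood, 16 mm thick, 38 mm long, standing in the third hole of the rack with 18 mm showing; it stays there
- rack: the dark wooden rack fixed to the bench, 170 (its x) x 44 x 30 mm high, origin under its centre; three holes 20 mm deep in a row along its x, 52 mm apart, the middle one at its centre. Which hole holds what varies, and so does the side of the jig on which it stands
- cover_mid (a point): centre of the cover, half-way up, 28 mm above its underside. A plywood plate 60 (x) x 140 (y, long axis) x 24 mm with a wooden grip bar upright in the middle of its top, 22 (x) x 60 (y) x 32 mm high; 0.2 kg. It starts flat on the bench, bar up. On the jig this point is 102 mm above the jig's origin when flush, 110 on the unpressed collar, 118 on the pin's tip
- cover_socket (a point): mouth of the cover's socket, in the middle of its underside: a blind round hole 14 mm wide and 20 mm deep, which fits over the pin
- sanding_block: bystander: cork sanding block 45 x 75 x 28 mm, origin under its centre
- tape: bystander: roll of paper tape lying flat, 90 mm across, 25 mm high, origin under its centre
- glue: bystander: white glue bottle, 52 mm across, 120 mm high, origin under its centre
- jar: bystander: glass jar with a steel lid, 66 mm across, 75 mm high, origin under its centre
- hinge: bystander: opened flat steel door hinge, 72 x 77 x 8 mm, lying beyond the jig, origin under its centre
Mind the look-alikes: they are no part of the job. What is shaped like the part that bears cover_mid but pink is not meant.

How it is judged:
On the way, in this order (a step that is already met when the one before it is completed fails the run):
1. both long dowels are down in the bores of the jig ((horizontal distance between dowel_a_mid and bore_a below 0.006 m or horizontal distance between dowel_a_mid and bore_b below 0.006 m) and z of each of dowel_a_mid, dowel_b_mid in the frame of jig below 0.048 m and (horizontal distance between dowel_b_mid and bore_a below 0.006 m or horizontal distance between dowel_b_mid and bore_b below 0.006 m)), for 0.2 s.
2. the cover has dropped over the pin: it lies along the jig, at most on the unpressed collar (all of step 1 and z of cover_mid in the frame of jig below 0.113 m and x of cover_mid in the frame of jig between -0.006 and 0.006 m and y of cover_mid in the frame of jig between -0.019 and 0.019 m and angle between the y axis of cover_mid and the y axis of jig, either way round below 0.14 rad and angle between cover_mid's own z axis and vertical below 0.06 rad), for 0.1 s.
At the end, for the whole second after the job is handed in: Both long dowels are down in the bores (tops below the block's top); the cover lies along the jig (8 degrees), level, over the pin, flush within 2 mm, the collar pushed down over 6.2 of 8 mm, still, and the robot keeps pressing on it through the last second (all of step 1 and z of cover_mid in the frame of jig below 0.104 m and x of cover_mid in the frame of jig between -0.006 and 0.006 m and y of cover_mid in the frame of jig between -0.019 and 0.019 m and angle between the y axis of cover_mid and the y axis of jig, either way round below 0.14 rad and angle between cover_mid's own z axis and vertical below 0.06 rad and value of joint collar above 0.0062 m and (contact force between cover and the fingers above 2 N or contact force between cover and the arm above 2 N) and linear speed of cover below 0.02 m/s); the arm keeps its last pose, push and grip.
It fails at once if the short stub leaves its place in the rack (distance of stub_mid from where it was at the start of the episode above 0.015 m).
It fails at once if a bystander is pushed out of place by more than 30 mm (distance of any of sanding_block, tape, glue, jar, hinge from where it was at the start of the episode above 0.03 m).
It also fails if it takes over 72 s, if anything falls off the work surface, if the arm or the gripper's body presses on something with over 40 N, if the wrist force passes 120 N, or if a joint passes its speed limit or range.

## Working session

There is one attempt and no reset: what is moved stays moved. The work goes in short steps, Python scripts to look and compute and a shell command to move; the robot and the scene stay as the last step left them, time stands still between calls to the robot, and variables do not carry over. Pictures are saved under pics/ and viewed, at most 10 in all, crops included, and the job is handed in when it is done.

```bash
mkdir -p pics; ls; python3 - <<'E'
from rig import readout, vision, manip
import cv2
for n in ("scene","top"):
    cv2.imwrite(f"pics/{n}0.png",vision.get_image(n))
    print(n,vision.camera_params(n))
print(readout.get_state())
E
```

```text
pics
scene {'intrinsics': array([[513.40934448,   0.        , 282.54625509],
       [  0.        , 513.40934448, 209.49757926],
       [  0.        ,   0.        ,   1.        ]]), 'rvec': array([ 0.92803312,  2.68006634, -0.790327  ]), 'tvec': array([ 0.4361326 , -0.18370767,  1.34653799])}
top {'intrinsics': array([[427.55098738,   0.        , 277.10305282],
       [  0.        , 427.55098738, 215.14745955],
       [  0.        ,   0.        ,   1.        ]]), 'rvec': array([ 2.15740601, -2.2204972 ,  0.02496085]), 'tvec': array([-0.02866665,  0.50102419,  1.18681682])}
{'clock': 0.1, 'qpos': array([-1.37401022e+00,  2.76552773e-01,  1.50603742e+00,  2.39690942e-06,
        1.36072878e+00, -1.21002325e-01]), 'qd': array([-0.00112576, -0.00033009, -0.00270371,  0.00201485,  0.00059708,
        0.00228398]), 'effort': array([ 9.18980513e-04, -4.17701232e+01, -2.46404690e+01, -2.08915212e-04,
        5.78489140e-03, -4.61028549e-06]), 'position': array([ 0.1795653 , -0.54572256,  0.23050194]), 'ee_rot': array([-8.62586635e-04,  9.87402523e-01,  1.58226141e-01, -3.15279544e-05]), 'contact_force': array([ 0.30929471,  0.53839431, -0.0810956 ]), 'moment': array([-0.04245349,  0.00602474,  0.03862753]), 'gripper_force': 0.0, 'width': 0.08507500486185011}
```

View pics/scene0.png

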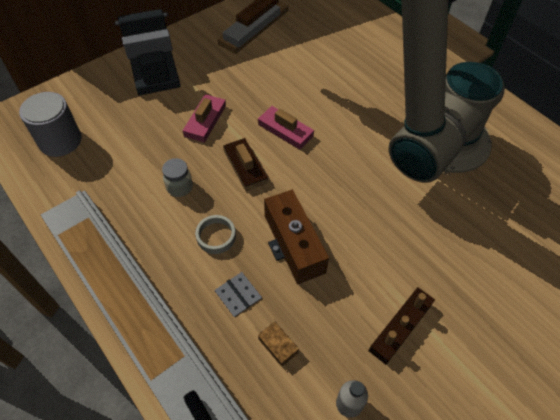

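View pics/top0.png

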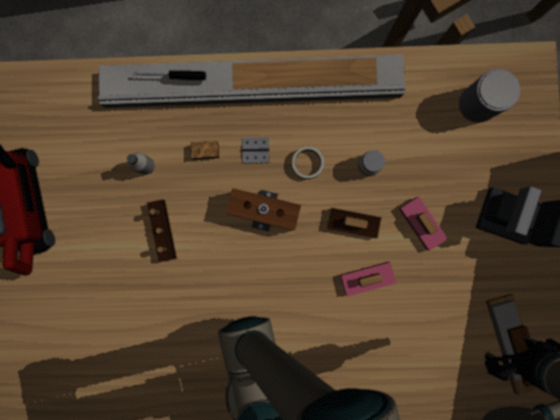

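The scene view shows the jig at (295,235), rack at (402,325) and brown cover at (246,162), with pink look-alikes at (205,117) and (286,126). In the top view the jig is at (264,209), the rack at (160,230), the brown cover at (355,223), and the pink ones at (424,223) and (369,279).

Candidates for the cover: brown (355,223), pink (424,223), pink (369,279). I choose the brown one. Next come the close crops.

```bash
python3 - <<'E'
import cv2, numpy as np
def crop(im,x0,y0,x1,y1,s,step=10):
    c=cv2.resize(im[y0:y1,x0:x1],None,fx=s,fy=s,interpolation=cv2.INTER_CUBIC)
    c=np.clip(255*(c/255.)**0.6,0,255).astype('uint8')
    for x in range(-(-x0//step)*step,x1,step):
        X=int((x-x0+.5)*s); cv2.line(c,(X,0),(X,6 if x%20 else 12),(0,255,255),1)
        if x%20==0: cv2.putText(c,str(x),(X-10,22),0,.35,(0,255,255),1)
    for y in range(-(-y0//step)*step,y1,step):
        Y=int((y-y0+.5)*s); cv2.line(c,(0,Y),(6 if y%20 else 12,Y),(0,255,255),1)
        if y%20==0: cv2.putText(c,str(y),(14,Y+4),0,.35,(0,255,255),1)
    return c
t=cv2.imread('pics/top0.png'); s=cv2.imread('pics/scene0.png')
a=crop(t,140,185,190,270,6); b=crop(t,220,180,305,240,5); d=crop(t,320,200,390,245,5)
o=np.zeros((600,800,3),'uint8')
o[:a.shape[0],:a.shape[1]]=a; o[:300,310:310+425]=b; o[310:310+225,310:310+350]=d
cv2.imwrite('pics/c1.png',o)
a=crop(s,255,180,335,285,5); b=crop(s,215,130,280,190,6); d=crop(s,365,282,440,365,3.6)
o=np.zeros((600,800,3),'uint8')
o[:a.shape[0],:a.shape[1]]=a; o[:b.shape[0]*5//6,405:405+325]=cv2.resize(b,(325,300)); o[300:300+d.shape[0],405:405+d.shape[1]]=d[:300]
cv2.imwrite('pics/c2.png',o)
E
```

```text
(no output)
```

View pics/c1.png

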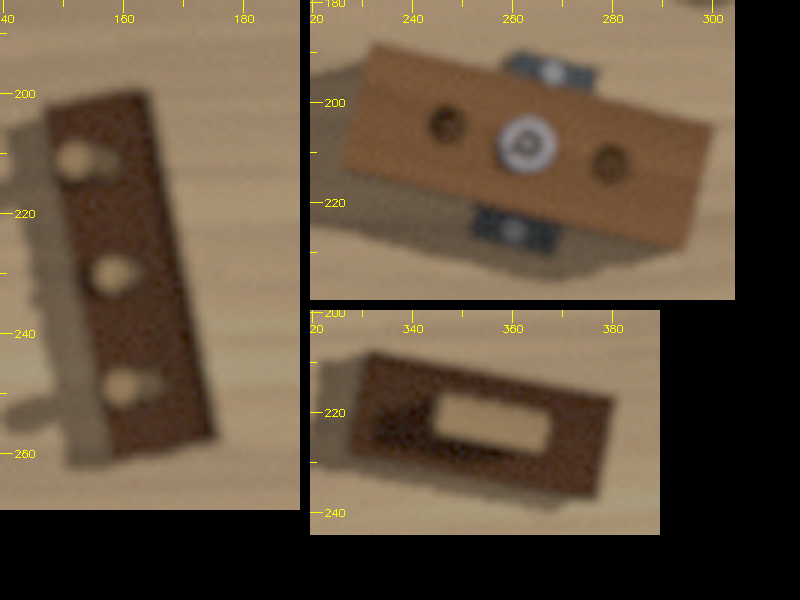

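View pics/c2.png

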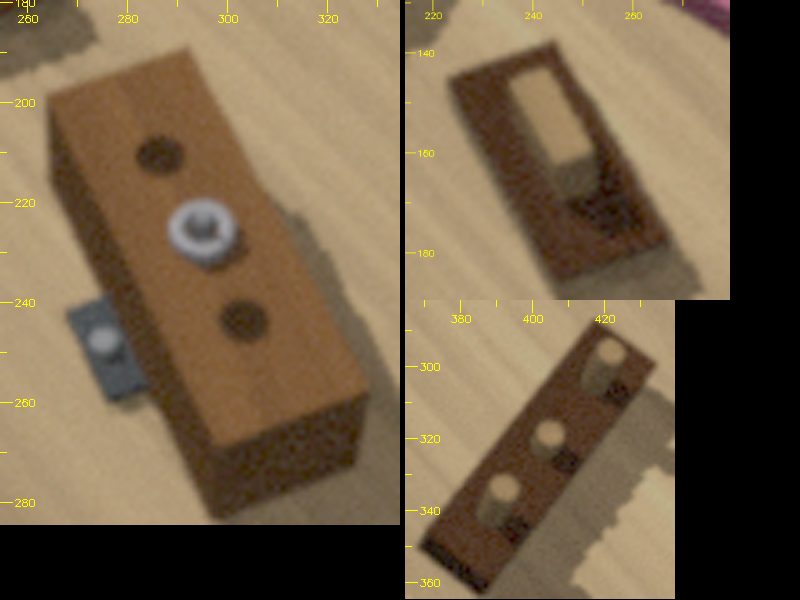

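The crops confirm the brown plate with the pale bar, bar top at about (356,222) in top and (244,152) in scene. The bores are at (247,204) and (280,212) in top. The stub looks like the middle of the rack, at (158,230). I'll triangulate.

```bash
cat > h.py <<'E'
from rig import readout, vision, manip
import cv2, numpy as np
from scipy.spatial.transform import Rotation as R
P={}
for n in ("scene","top"):
    c=vision.camera_params(n); M=cv2.Rodrigues(c['rvec'])[0]
    P[n]=(c['intrinsics'],M,np.array(c['tvec']).reshape(3))
def tri(t,s):
    A=[P[n][0]@np.c_[P[n][1],P[n][2]] for n in("top","scene")]
    X=cv2.triangulatePoints(A[0],A[1],np.array(t,float).reshape(2,1),np.array(s,float).reshape(2,1))
    return (X[:3]/X[3]).ravel()
def atz(n,p,z):
    K,M,t=P[n]; d=M.T@np.linalg.solve(K,[p[0],p[1],1]); o=-M.T@t
    return o+d*(z-o[2])/d[2]
def proj(n,X):
    K,M,t=P[n]; v=K@(M@np.array(X,float)+t); return v[:2]/v[2]
def togo(x,y,z,yaw):
    "shift in tool axes (mm) and yaw turn (6deg units) to TCP x,y,z with tool-y line at world angle yaw"
    s=readout.get_state(); q=s['ee_rot']; r=R.from_quat([q[1],q[2],q[3],q[0]])
    sh=r.inv().apply(np.array([x,y,z])-s['position'])*1000
    ty=r.apply([0,1,0]); cur=np.arctan2(ty[1],ty[0]); d=(yaw-cur+np.pi/2)%np.pi-np.pi/2
    # tool z down: positive turn about tool z lowers the world angle
    print('tool shift',sh.round(1),'turn z units',round(-np.degrees(d)/6,2),'tilt',r.apply([0,0,1]).round(3),'q',s['qpos'].round(2),'t',s['clock'])
    return sh
E
python3 - <<'E'
from h import *
np.set_printoptions(precision=4,suppress=True)
pts=dict(dA=((159.5,249),(422,295.4)),mid=((158,230),(404.8,318.4)),dC=((151.8,211.2),(392,333.7)),
b1=((246.9,204.5),(286.5,210.5)),b2=((279.7,212.3),(303.1,243.9)),collar=((262.9,208.3),(295.1,225.3)),bar=((355.9,221.9),(243.9,152.5)))
pts['b1'],pts['b2']=((246.9,204.5),(303.1,243.9)),((279.7,212.3),(286.5,210.5))
for k,(t,s) in pts.items():
    X=tri(t,s); print(k,X,'res',(proj('top',X)-t).round(1),(proj('scene',X)-s).round(1))
for k,c,z in(('jig',((232.1,188.5),(299.9,204.7),(294.7,229.1),(225.5,213.1)),.074),('plate',((331.7,207.9),(380.3,216.9),(376.9,237.1),(327.3,229.1)),.024),('rack',((147.5,202.3),(164.2,199.5),(175.5,257.3),(158.7,260.7)),.03)):
    X=np.array([atz('top',p,z) for p in c]); print(k,X.mean(0),[ (np.linalg.norm(X[i]-X[i-1])*1000).round(1) for i in range(4)],'yaw',[np.degrees(np.arctan2(*(X[i]-X[i-1])[1::-1])).round(1) for i in range(4)])
for k,c,z in(('jig',((292.5,188.9),(328.1,257.5),(297.9,268.9),(263.9,198.9)),.074),('plate',((244.7,137.9),(267.1,178.1),(245.9,186.5),(222.9,144.9)),.024)):
    X=np.array([atz('scene',p,z) for p in c]); print(k,'scene',X.mean(0),[ (np.linalg.norm(X[i]-X[i-1])*1000).round(1) for i in range(4)],'yaw',[np.degrees(np.arctan2(*(X[i]-X[i-1])[1::-1])).round(1) for i in range(4)])
for n,(t,s) in pts.items():
    for z in {'dA':[.07],'mid':[.048],'dC':[.07],'b1':[.074],'b2':[.074],'collar':[.082],'bar':[.056]}[n]: print(n,z,atz('top',t,z)[:2],atz('scene',s,z)[:2])
togo(.5,.4,.2,0)
E
```

```text
dA [0.4162 0.2719 0.0703] res [ 0. -0.] [ 0. -0.]
mid [0.4678 0.2815 0.0473] res [ 0.2 -0.2] [0.2 0. ]
dC [0.5186 0.291  0.0679] res [ 0.2 -0.2] [0.3 0. ]
b1 [0.5287 0.0348 0.0712] res [ 0.2 -0.2] [0.3 0. ]
b2 [ 0.5049 -0.0518  0.0737] res [ 0.1 -0.1] [0.1 0. ]
collar [ 0.5165 -0.0078  0.0796] res [ 0.1 -0.1] [0.1 0. ]
bar [ 0.4741 -0.2552  0.0554] res [ 0.1 -0.1] [0.1 0. ]
jig [ 0.5151 -0.0073  0.074 ] [np.float64(67.9), np.float64(185.6), np.float64(66.1), np.float64(188.7)] yaw [np.float64(-16.4), np.float64(-105.2), np.float64(166.2), np.float64(75.3)]
plate [ 0.4723 -0.2547  0.024 ] [np.float64(59.9), np.float64(135.7), np.float64(56.4), np.float64(137.7)] yaw [np.float64(-13.6), np.float64(-102.2), np.float64(168.3), np.float64(79.2)]
rack [0.4678 0.2776 0.03  ] [np.float64(164.9), np.float64(47.2), np.float64(163.2), np.float64(47.4)] yaw [np.float64(10.0), np.float64(-82.2), np.float64(-169.9), np.float64(99.8)]
jig scene [ 0.5174 -0.0073  0.074 ] [np.float64(70.0), np.float64(188.9), np.float64(68.7), np.float64(188.1)] yaw [np.float64(165.1), np.float64(74.1), np.float64(-15.5), np.float64(-105.5)]
plate scene [ 0.4749 -0.2532  0.024 ] [np.float64(59.1), np.float64(140.2), np.float64(56.3), np.float64(143.3)] yaw [np.float64(165.3), np.float64(76.6), np.float64(-11.6), np.float64(-102.3)]
dA 0.07 [0.4162 0.272 ] [0.4161 0.2718]
mid 0.048 [0.4674 0.2818] [0.4685 0.2814]
dC 0.07 [0.5178 0.291 ] [0.5199 0.2909]
b1 0.074 [0.5279 0.0351] [0.5302 0.0356]
b2 0.074 [ 0.5046 -0.0515] [ 0.5053 -0.0518]
collar 0.082 [ 0.516  -0.0076] [ 0.5177 -0.0069]
bar 0.056 [ 0.4737 -0.2548] [ 0.4746 -0.255 ]
tool shift [ 599.9 -798.2   32. ] turn z units -11.97 tilt [-0.     0.002 -1.   ] q [-1.37  0.28  1.51  0.    1.36 -0.12] t 0.1
```

Heights agree with the text: 70 mm dowel tops, 47 mm stub in the middle, 74 mm bores, and 89.8 mm between the bores. Next I work out the shift to the first dowel.

```bash
python3 -c "
from h import *
togo(.4162,.2720,.12,np.radians(100.5))"
```

```text
tool shift [ 480.3 -702.6  111.8] turn z units 1.28 tilt [-0.     0.002 -1.   ] q [-1.37  0.28  1.51  0.    1.36 -0.12] t 0.1
```

```bash
python3 -m handwheel '[[[30,-43.9,0],[0,0,0],-1],[[30,-43.9,0],[0,0,0],-1],[[30,-43.9,0],[0,0,0],-1],[[30,-43.9,0],[0,0,0],-1],[[30,-43.9,0],[0,0,0],-1],[[30,-43.9,0],[0,0,0],-1],[[30,-43.9,0],[0,0,0],-1],[[30,-43.9,0],[0,0,0],-1],[[30,-43.9,0],[0,0,0],-1],[[30,-43.9,0],[0,0,0],-1],[[30,-43.9,0],[0,0,0],-1],[[30,-43.9,0],[0,0,0],-1],[[30,-43.9,0],[0,0,0],-1],[[30,-43.9,0],[0,0,0],-1],[[30,-43.9,15],[0,0,0],-1],[[30,-43.9,20],[0,0,0],-1],[[0,0,35],[0,0,0.64],-1],[[0,0,35],[0,0,0.64],-1],[[0,0,0],[0,0,0],-1],[[0,0,0],[0,0,0],-1]]' 40
python3 -c "
from h import *
togo(.4162,.2720,.04,np.radians(100.5))"
```

```text
clock: 2.6
position: [0.4168, 0.2712, 0.1272]
ee_rot: [-0.0, 0.996, 0.092, 0.001]
contact_force: [-0.8, 0.9, 0.5]
width: 0.0852
gripper_force: 0.0
tool shift [-0.6 -0.9 87.2] turn z units 0.01 tilt [ 0.001  0.001 -1.   ] q [ 0.44  0.24  1.83 -0.    1.07  1.82] t 2.6
```

```bash
python3 -m handwheel '[[[-0.6,-0.9,30],[0,0,0],-1],[[0,0,30],[0,0,0],-0.3],[[0,0,27],[0,0,0],-0.3],[[0,0,0],[0,0,0],-0.3],[[0,0,0],[0,0,0],1],[[0,0,0],[0,0,0],1],[[0,0,0],[0,0,0],1],[[0,0,0],[0,0,0],1],[[0,0,0],[0,0,0],1],[[0,0,0],[0,0,0],1]]' 40
python3 -c "
from h import *
togo(.5287,.0348,.150,np.radians(-15.4))"
```

```text
clock: 3.85
position: [0.4166, 0.2723, 0.0408]
ee_rot: [-0.0, 0.996, 0.092, 0.002]
contact_force: [-0.8, -0.4, 6.9]
width: 0.0147
gripper_force: 39.1
tool shift [  67.1  253.9 -109.1] turn z units -10.68 tilt [ 0.003  0.001 -1.   ] q [ 0.44  0.35  1.94 -0.    0.85  1.83] t 3.85
```

```bash
python3 -m handwheel '[[[0,0,-25],[0,0,0],1],[[0,0,-42],[0,0,0],1],[[0,0,-42],[0,0,0],1],[[13.4,50.8,0],[0,0,0],1],[[13.4,50.8,0],[0,0,0],1],[[13.4,50.8,0],[0,0,0],1],[[13.4,50.8,0],[0,0,0],1],[[13.4,50.8,0],[0,0,0],1],[[0,0,0],[0,0,-1],1],[[0,0,0],[0,0,-1],1],[[0,0,0],[0,0,-1],1],[[0,0,0],[0,0,-1],1],[[0,0,0],[0,0,-1],1],[[0,0,0],[0,0,-1],1],[[0,0,0],[0,0,-1],1],[[0,0,0],[0,0,-1],1],[[0,0,0],[0,0,-1],1],[[0,0,0],[0,0,-1],1],[[0,0,0],[0,0,-0.68],1],[[0,0,0],[0,0,0],1]]' 40
python3 - <<'E'
from h import *
togo(.5287,.0348,.080,np.radians(-15.4))
t=vision.get_image('top'); s=vision.get_image('scene')
a=cv2.resize(t[170:250,215:315],None,fx=4,fy=4,interpolation=2); b=cv2.resize(s[175:285,250:350],None,fx=4,fy=4,interpolation=2)
o=np.zeros((440,800,3),'uint8'); o[:320,:400]=a; o[:,400:]=b
cv2.imwrite('pics/c3.png',np.clip(255*(o/255.)**.6,0,255).astype('uint8'))
E
```

```text
clock: 6.35
position: [0.5277, 0.0343, 0.1487]
ee_rot: [0.0, 0.796, 0.606, 0.0]
contact_force: [0.2, 0.8, -0.6]
width: 0.015
gripper_force: 39.6
tool shift [ 0.8  0.8 68.7] turn z units -0.01 tilt [ 0.001 -0.    -1.   ] q [-0.07  0.27  1.73 -0.    1.14  0.2 ] t 6.35
```

View pics/c3.png

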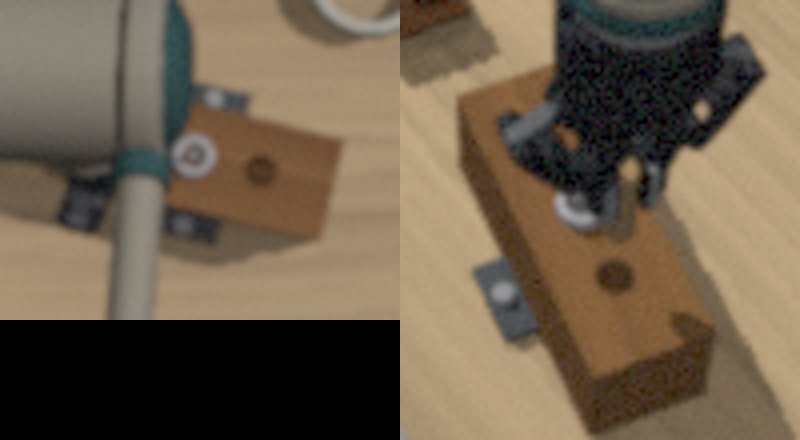

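The dowel hangs upright between the fingers, its lower end near scene (305,234), just above bore (303,244). I lower it gently.

```bash
python3 -m handwheel '[[[0.8,0.8,20],[0,0,0],1],[[0,0,15],[0,0,0],1],[[0,0,8],[0,0,0],1],[[0,0,7],[0,0,0],1],[[0,0,0],[0,0,0],1],[[0,0,0],[0,0,0],1]]' 40
```

```text
clock: 7.2
position: [0.529, 0.0348, 0.0986]
ee_rot: [0.0, 0.795, 0.606, 0.0]
contact_force: [0.1, 0.5, 0.3]
width: 0.0146
gripper_force: 39.6
```

```bash
python3 -m handwheel '[[[0,0,9],[0,0,0],1],[[0,0,9],[0,0,0],1],[[0,0,0],[0,0,0],1],[[0,0,0],[0,0,0],0.2],[[0,0,0],[0,0,0],0.2],[[0,0,0],[0,0,0],0.2],[[0,0,-20],[0,0,0],0.2],[[0,0,-40],[0,0,0],0],[[0,0,0],[0,0,0],0]]' 40
python3 - <<'E'
from h import *
togo(.5189,.2912,.14,np.radians(100.5))
s=vision.get_image('scene')
cv2.imwrite('pics/c4.png',np.clip(255*(cv2.resize(s[175:365,250:440],None,fx=3,fy=3,interpolation=2)/255.)**.6,0,255).astype('uint8'))
E
```

```text
clock: 8.32
position: [0.5312, 0.0347, 0.1434]
ee_rot: [0.002, 0.795, 0.606, 0.003]
contact_force: [-0.6, -0.0, -0.4]
width: 0.0426
gripper_force: 0.0
tool shift [244.  -80.    3.2] turn z units 10.69 tilt [ 0.007 -0.001 -1.   ] q [-0.07  0.27  1.74 -0.    1.12  0.2 ] t 8.325
```

View pics/c4.png

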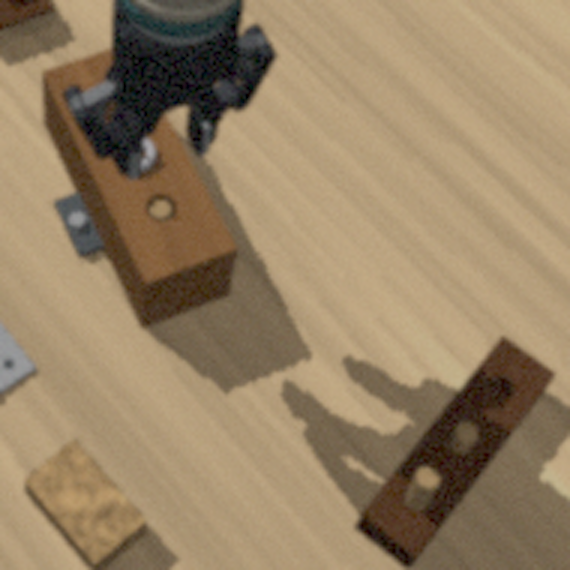

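The first dowel's end shows recessed in bore (161,208). The stub and the second dowel are still in the rack. On to the second dowel.

```bash
python3 -m handwheel '[[[48.8,-16,0],[0,0,0],-0.3],[[48.8,-16,0],[0,0,0],-0.3],[[48.8,-16,0],[0,0,0],-0.3],[[48.8,-16,0],[0,0,0],-0.3],[[48.8,-16,0],[0,0,0],-0.3],[[0,0,0],[0,0,1],-0.3],[[0,0,0],[0,0,1],-0.3],[[0,0,0],[0,0,1],-0.3],[[0,0,0],[0,0,1],-0.3],[[0,0,0],[0,0,1],-0.3],[[0,0,0],[0,0,1],-0.3],[[0,0,0],[0,0,1],-0.3],[[0,0,0],[0,0,1],-0.3],[[0,0,0],[0,0,1],-0.3],[[0,0,0],[0,0,1],-0.3],[[0,0,0],[0,0,0.69],-0.3],[[0,0,0],[0,0,0],-0.3],[[0,0,0],[0,0,0],-0.3]]' 40
python3 -c "
from h import *
togo(.5189,.2912,.04,np.radians(100.5))"
```

```text
clock: 10.62
position: [0.5159, 0.2911, 0.1395]
ee_rot: [0.0, 0.996, 0.092, -0.001]
contact_force: [-0.6, 0.6, 0.9]
width: 0.0553
gripper_force: 0.0
tool shift [ 3.1  0.4 99.5] turn z units 0.0 tilt [-0.001 -0.001 -1.   ] q [ 0.4   0.37  1.61 -0.    1.17  1.78] t 10.625
```

```bash
python3 -m handwheel '[[[3.1,0.4,30],[0,0,0],-0.3],[[0,0,30],[0,0,0],-0.3],[[0,0,30],[0,0,0],-0.3],[[0,0,9],[0,0,0],-0.3],[[0,0,0],[0,0,0],-0.3],[[0,0,0],[0,0,0],1],[[0,0,0],[0,0,0],1],[[0,0,0],[0,0,0],1],[[0,0,0],[0,0,0],1],[[0,0,0],[0,0,0],1],[[0,0,0],[0,0,0],1]]' 40
python3 -c "
from h import *
togo(.5049,-.0518,.150,np.radians(-15.4))"
```

```text
clock: 12.0
position: [0.5202, 0.2917, 0.0424]
ee_rot: [-0.0, 0.996, 0.091, 0.001]
contact_force: [-0.1, -1.2, 6.3]
width: 0.0148
gripper_force: 39.2
tool shift [ -77.2  335.  -107.9] turn z units -10.69 tilt [ 0.002  0.001 -1.   ] q [ 0.39  0.47  1.72 -0.    0.95  1.78] t 12.0
```

```bash
python3 -m handwheel '[[[0,0,-24],[0,0,0],1],[[0,0,-42],[0,0,0],1],[[0,0,-42],[0,0,0],1],[[-12.9,55.8,0],[0,0,0],1],[[-12.9,55.8,0],[0,0,0],1],[[-12.9,55.8,0],[0,0,0],1],[[-12.9,55.8,0],[0,0,0],1],[[-12.9,55.8,0],[0,0,0],1],[[-12.9,55.8,0],[0,0,-0.69],1],[[0,0,0],[0,0,-1],1],[[0,0,0],[0,0,-1],1],[[0,0,0],[0,0,-1],1],[[0,0,0],[0,0,-1],1],[[0,0,0],[0,0,-1],1],[[0,0,0],[0,0,-1],1],[[0,0,0],[0,0,-1],1],[[0,0,0],[0,0,-1],1],[[0,0,0],[0,0,-1],1],[[0,0,0],[0,0,-1],1],[[0,0,0],[0,0,0],1]]' 40
python3 - <<'E'
from h import *
togo(.5049,-.0518,.080,np.radians(-15.4))
E
```

```text
clock: 14.5
position: [0.5039, -0.0517, 0.1492]
ee_rot: [-0.0, 0.796, 0.606, -0.0]
contact_force: [-0.6, -0.5, 0.2]
width: 0.0147
gripper_force: 39.4
tool shift [ 0.2  1.  69.2] turn z units -0.01 tilt [-0.  0. -1.] q [-0.24  0.24  1.78 -0.    1.13  0.03] t 14.5
```

```bash
python3 -m handwheel '[[[0.2,1,20],[0,0,0],1],[[0,0,15],[0,0,0],1],[[0,0,8],[0,0,0],1],[[0,0,7],[0,0,0],1],[[0,0,0],[0,0,0],1],[[0,0,0],[0,0,0],1]]' 40
```

```text
clock: 15.25
position: [0.5054, -0.0519, 0.0996]
ee_rot: [0.0, 0.795, 0.606, 0.0]
contact_force: [-0.0, -0.2, -1.0]
width: 0.0145
gripper_force: 39.4
```

```bash
python3 -m handwheel '[[[0,0,9],[0,0,0],1],[[0,0,10],[0,0,0],1],[[0,0,0],[0,0,0],1],[[0,0,0],[0,0,0],0.2],[[0,0,0],[0,0,0],0.2],[[0,0,0],[0,0,0],0.2],[[0,0,-20],[0,0,0],0.2],[[0,0,-40],[0,0,0],0],[[0,0,0],[0,0,0],0]]' 40
python3 - <<'E'
from h import *
togo(.4741,-.2552,.14,np.radians(-12.2))
E
```

```text
clock: 16.38
position: [0.5076, -0.0525, 0.1433]
ee_rot: [0.003, 0.795, 0.606, 0.002]
contact_force: [0.4, 0.4, -0.0]
width: 0.0426
gripper_force: 0.0
tool shift [-204.4   21.4    3.5] turn z units -0.53 tilt [ 0.007 -0.002 -1.   ] q [-0.24  0.24  1.78 -0.    1.11  0.03] t 16.375
```

```bash
python3 -m handwheel '[[[-51,5.3,0],[0,0,0],-0.3],[[-51,5.3,0],[0,0,0],-0.3],[[-51,5.3,0],[0,0,0],-0.3],[[-51,5.3,0],[0,0,0],-0.3],[[0,0,0],[0,0,-0.53],-0.3],[[0,0,0],[0,0,0],-0.3],[[0,0,0],[0,0,0],-0.3]]' 40
python3 - <<'E'
from h import *
togo(.4741,-.2552,.030,np.radians(-12.2))
t=vision.get_image('top'); s=vision.get_image('scene')
o=np.zeros((440,800,3),'uint8'); o[:320,:400]=cv2.resize(t[170:250,215:315],None,fx=4,fy=4,interpolation=2); o[:,400:]=cv2.resize(s[175:285,250:350],None,fx=4,fy=4,interpolation=2)
cv2.imwrite('pics/c5.png',np.clip(255*(o/255.)**.6,0,255).astype('uint8'))
E
```

```text
clock: 17.25
position: [0.4712, -0.2535, 0.1398]
ee_rot: [-0.001, 0.778, 0.628, -0.0]
contact_force: [0.3, 0.5, 0.1]
width: 0.0555
gripper_force: 0.0
tool shift [ -1.1   3.3 109.8] turn z units -0.0 tilt [-0.001  0.001 -1.   ] q [-0.62  0.29  1.73  0.    1.12 -0.41] t 17.25
```

View pics/c5.png

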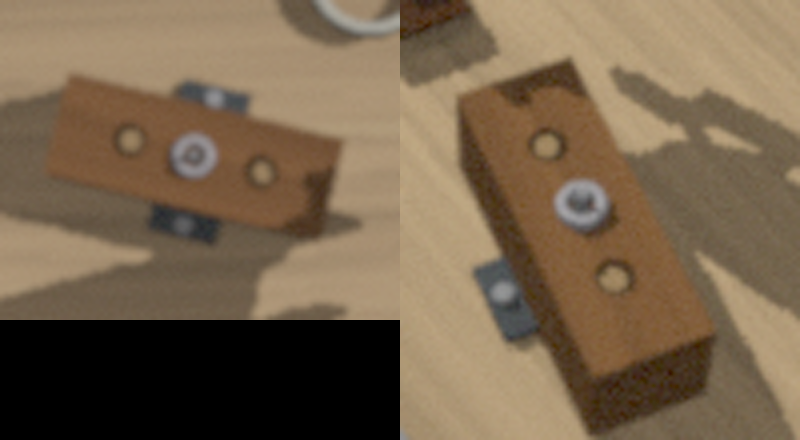

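Both dowel ends are recessed in the bores, at (130,141) and (261,172) in the top crop. The pin and collar are at (194,155). Now the cover.

```bash
python3 -m handwheel '[[[-1.1,3.3,30],[0,0,0],-0.3],[[0,0,35],[0,0,0],-0.3],[[0,0,30],[0,0,0],-0.3],[[0,0,14.5],[0,0,0],-0.3],[[0,0,0],[0,0,0],-0.3],[[0,0,0],[0,0,0],1],[[0,0,0],[0,0,0],1],[[0,0,0],[0,0,0],1],[[0,0,0],[0,0,0],1],[[0,0,0],[0,0,0],1],[[0,0,0],[0,0,0],1]]' 70
python3 - <<'E'
from h import *
c=tri((263,208.25),(294.75,224.75)); print('pin tip',c)
togo(.5165,-.0078,.15,np.radians(-15.4))
E
```

```text
clock: 18.73
position: [0.4752, -0.2565, 0.0322]
ee_rot: [0.001, 0.778, 0.628, 0.0]
contact_force: [0.7, 0.4, 6.0]
width: 0.0207
gripper_force: 70.7
pin tip [ 0.51676171 -0.00837844  0.08137332]
tool shift [ 251.7  -12.  -118.1] turn z units 0.53 tilt [ 0.002 -0.002 -1.   ] q [-0.62  0.41  1.86 -0.    0.87 -0.41] t 18.725
```

```bash
python3 -m handwheel '[[[0,0,-25],[0,0,0],1],[[0,0,-45],[0,0,0],1],[[0,0,-48],[0,0,0],1],[[40,-2.4,0],[0,0,0],1],[[55,-2.4,0],[0,0,0],1],[[55,-2.4,0],[0,0,0],1],[[55,-2.4,0],[0,0,0],1],[[46,-2.4,0],[0,0,0.53],1],[[0,0,0],[0,0,0],1],[[0,0,0],[0,0,0],1],[[0,0,0],[0,0,0],1]]' 70
python3 - <<'E'
from h import *
togo(.5163,-.0090,.13,np.radians(-15.4))
t=vision.get_image('top'); s=vision.get_image('scene')
o=np.zeros((480,800,3),'uint8'); o[:320,:400]=cv2.resize(t[170:250,215:315],None,fx=4,fy=4,interpolation=2); o[:,400:]=cv2.resize(s[165:285,250:350],None,fx=4,fy=4,interpolation=2)
cv2.imwrite('pics/c6.png',np.clip(255*(o/255.)**.6,0,255).astype('uint8'))
E
```

```text
clock: 20.1
position: [0.5156, -0.0092, 0.1487]
ee_rot: [0.0, 0.796, 0.606, -0.0]
contact_force: [-0.7, -0.4, -2.8]
width: 0.0209
gripper_force: 69.7
tool shift [ 0.4  0.6 18.7] turn z units -0.01 tilt [-0.    -0.001 -1.   ] q [-0.15  0.25  1.76 -0.    1.13  0.12] t 20.1
```

View pics/c6.png

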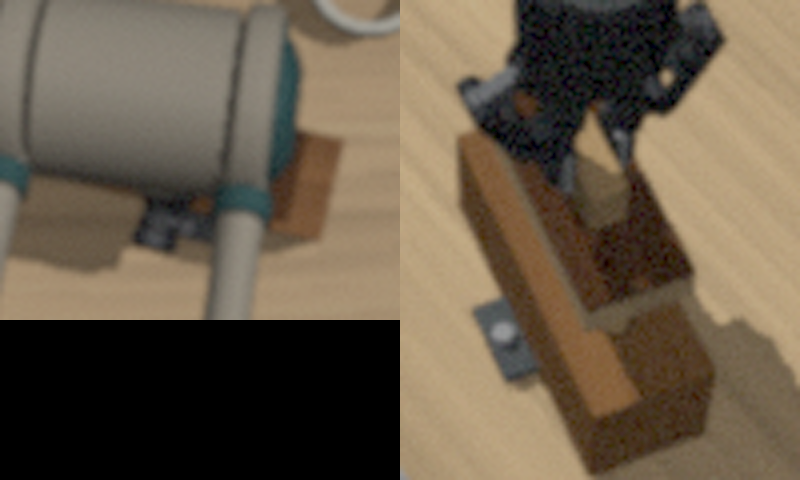

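The cover hangs level along the jig. Its near end's top corners are at scene (322,232.5) and (295.8,240). I use these to check the socket position.

```bash
python3 - <<'E'
from h import *
a=atz('scene',(322,232.5),.1405);b=atz('scene',(295.75,240),.1405);m=(a+b)/2
u=np.array([np.cos(np.radians(74.6)),np.sin(np.radians(74.6))])
print(a,b,np.linalg.norm(a-b),'centre',m[:2]-.07*u)
E
python3 -m handwheel '[[[0.4,0.6,10],[0,0,0],1],[[0,0,8],[0,0,0],1],[[0,0,0],[0,0,0],1],[[0,0,5],[0,0,0],1],[[0,0,0],[0,0,0],1],[[0,0,0],[0,0,0],1]]' 70
```

```text
[0.50991702 0.06564447 0.1405    ] [0.56206949 0.0466889  0.1405    ] 0.05549048383067222 centre [ 0.51740432 -0.01131999]
clock: 20.95
position: [0.5166, -0.0078, 0.1259]
ee_rot: [0.0, 0.795, 0.606, 0.0]
contact_force: [0.5, -0.1, -2.8]
width: 0.0209
gripper_force: 69.7
```

```bash
python3 -m handwheel '[[[0,0,3],[0,0,0],1],[[0,0,3],[0,0,0],1],[[0,0,2],[0,0,0],1],[[0,0,0],[0,0,0],1],[[0,0,0],[0,0,0],1]]' 70
```

```text
clock: 21.58
position: [0.5166, -0.0079, 0.1178]
ee_rot: [0.0, 0.795, 0.606, 0.0]
contact_force: [-0.7, -0.1, -2.4]
width: 0.0208
gripper_force: 69.7
```

No contact with the underside 4 mm below the pin tip, so the pin is in the socket. Next, press.

```bash
python3 -m handwheel '[[[0,0,2],[0,0,0],1],[[0,0,2],[0,0,0],1],[[0,0,0],[0,0,0],1],[[0,0,0],[0,0,0],1],[[0,0,2],[0,0,0],1],[[0,0,2],[0,0,0],1],[[0,0,2],[0,0,0],1],[[0,0,0],[0,0,0],1],[[0,0,0],[0,0,0],1]]' 90
```

```text
clock: 22.7
position: [0.5166, -0.0079, 0.1087]
ee_rot: [0.0, 0.795, 0.606, 0.0]
contact_force: [-2.3, -0.8, 8.4]
width: 0.0203
gripper_force: 94.7
```

```bash
python3 -m handwheel '[[[0,0,1.5],[0,0,0],1],[[0,0,1.5],[0,0,0],1],[[0,0,0],[0,0,0],1],[[0,0,0],[0,0,0],1],[[0,0,0],[0,0,0],1]]' 90
```

```text
clock: 23.32
position: [0.5166, -0.0079, 0.1063]
ee_rot: [0.0, 0.795, 0.606, 0.0]
contact_force: [-3.9, 0.7, 12.0]
width: 0.0202
gripper_force: 95.1
```

```bash
python3 -m handwheel '[[[0,0,1],[0,0,0],1],[[0,0,0],[0,0,0],1],[[0,0,0],[0,0,0],1],[[0,0,0],[0,0,0],1],[[0,0,0],[0,0,0],1]]' 90; python3 - <<'E'
from h import *
s=vision.get_image('scene')
cv2.imwrite('pics/c7.png',np.clip(255*(cv2.resize(s[165:285,240:350],None,fx=5,fy=5,interpolation=2)/255.)**.6,0,255).astype('uint8'))
E
```

```text
clock: 23.95
position: [0.5166, -0.0079, 0.1063]
ee_rot: [0.001, 0.795, 0.606, 0.0]
contact_force: [-5.3, 1.0, 19.2]
width: 0.0203
gripper_force: 96.1
```

View pics/c7.png

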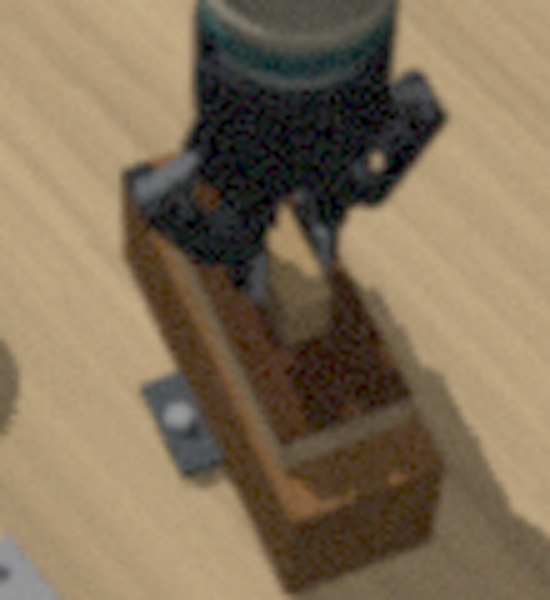

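The cover sits flat on the block along its length, with its near edge at (285,465)–(412,410). The force rises without further travel, so it is flush.

```bash
python3 -c "
from rig import manip; print(manip.sign_off())"
```

```text
the job is handed in; nothing more can be done
None
```

I handed the job in at about 24 s. Both long dowels are in the bores, the stub was not moved, and the gripper is holding the cover over the pin, pressed down flush at about 19 N; the sign-off gave no verdict.

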